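# Clamp the lid of the cake carrier with its draw latch

### The job

Two steel cake carriers stand on the table; one is already clamped shut. On the other, whose latch is still undone, swing the wire loop forward over the keeper on the lid so that it hooks in, then throw the latch lever right over and down until it snaps flat and holds the lid shut. Let go and leave it so.

Things in the scene. Friction and masses are not known exactly. Their poses are not given: they have to be found in the camera images.
- case_open: The undone steel carrier, fixed: box 173x150x100 mm; origin at the middle of its underside, x from front lid to back, y left, z up. The latch is on the roof at y=0 and moves in the case's x-z plane; lever pin at (-35,0,124) mm. The lid is the front panel, hinged at its bottom. A twin, already clamped, stands 0.2 m or more to one side (which side varies).
- lever (a joint): Lever angle, rad, in the case's x-z plane: 0 flat to the back, clamped (stop); pi/2 upright; 1.95 to 2.2 at the start, leaning over the lid. It stays where left. The loop's pin is on it, 20 mm from the lever pin, at angle lever-0.436. Once hooked it takes a few N at the handle to push down (gasket); under about 0.3 it passes centre and snaps to 0.
- bail (a joint): Angle, rad, of the wire loop against the lever. lever+bail is its angle in the case's x-z plane: 0 to the back, pi/2 up, pi forward to the keeper; 1.2 to 1.7 at the start. It stands upright by itself and falls forward by its weight when it leans more than 50 degrees forward (the sum over 2.5), dropping in front of the keeper.
- bail_bar (a point): Middle of the cross bar of the loop, a U of 5 mm steel wire, 38 mm wide outside, 28 inside; the bar lies along the case's y, 81.5 mm from the loop's pin. The lever passes through the loop freely.
- lever_tip (a point): Rounded end of the lever's handle, a steel plate 22 mm wide; 74 mm along it from the lever pin. The handle reaches 78 mm from the pin; the face to push (on top when flat) stands 6 to 9 mm off the line through the pin.
- keeper (a point): Seat of the middle of the cross bar when hooked tight: on a ledge 40 mm wide on the lid's top, against the keeper plate (24 mm wide), under its lip, which overhangs 4 mm to the front and tops out 11 mm above this point. Moves with the lid; axes as the case's.
- lid (a joint): Lid angle, rad, about its bottom edge: 0 fully home; about 0.064 at the start (the gasket springs it ajar, top edge 7 mm out); about 0.025 when clamped.

How it is judged:
On the way:
1. the loop lies hooked over the keeper, below the lip, with the lever still raised (x of bail_bar in the frame of keeper between -0.03 and 0.004 m and z of bail_bar in the frame of keeper between -0.008 and 0.006 m and value of joint lever above 0.8 rad), for 0.2 s.
At the end, for the whole second after the job is handed in: The lever lies flat (within 10 degrees of its stop) and at rest, the loop's cross bar sits hooked behind the keeper (within 12 mm of its seat), and the lid is drawn shut against its gasket (below 0.04 rad) (value of joint lever below 0.17 rad and value of joint lid below 0.04 rad and distance between bail_bar and keeper below 0.012 m and velocity of joint lever below 0.1 rad/s); the robot touches nothing.
It also fails if it takes over 45 s, if anything falls off the work surface, if the arm or the gripper's body presses on something with over 40 N, if the wrist force passes 120 N, or if a joint passes its speed limit or range.

### The arm

A 7-joint arm with a two-finger parallel gripper is mounted at the origin on a cart in front of the work surface, level with it; the furniture and walls round the work are solid. World frame = base frame: x ahead of the robot, y to its left, z up, the work surface at z = 0. Lengths are in m, angles in rad, forces in N, time in s.
With the tool pointing down it reaches from about 0.35 to 0.9 m from the base axis. Payload 19.9 kg.
Tool frame: the origin (TCP) lies at the very end of the fingers, on their centre line; the grasp point (between the pads) lies 19 mm behind it; z points along the fingers, y is the direction in which the jaws open and shut (so a half turn about z gives the same grasp; the last joint's range is limited). The gripper opens to 85 mm and grips with 20 to 120 N. Pads are 22 mm wide; open, the fingers measure 114 mm over their backs; the gripper's body (76 mm by 85 mm) begins 54 mm behind the grasp point. The pads swing forward as they close: fully open they stand 13 mm farther back than shut.
Start: joints at [1.216, 0.417, -0.01, 1.614, 0.005, 1.111, -0.053], TCP at [0.193, -0.594, 0.231] pointing down, gripper open.
Joint ranges: [-2.81, 2.81], [-0.39, 2.02], [-1.27, 1.25], [0.06, 2.57], [-1.19, 4.33], [0.19, 2], [-2.82, 2.82]. Speed limits (rad/s): [1.89, 1.89, 2.39, 2.39, 3.01, 3.01, 3.01].

### API

Orientations are given as a unit quaternion [w, x, y, z].
In Python, from plant import bot gives the robot as it stands.
- The arm moves only by the shell command python3 -m handwheel 'ROWS'. ROWS is JSON, a list of rows, each a list of 7 numbers: the opening, from 0 (shut) to 1 (fully open), then the shift along the tool's x, y, z in m, then the turn, a rotation vector about the tool's x, y, z in rad. A call has 1 to 12 rows; each row is the pose to reach, as a shift and turn from the pose commanded when the call began, along the tool's axes at that moment; what a row does not reach only later rows make up. A row lasts 1/8 s, in which the tool goes at most 62.5 mm and 10.7 degrees, less where a joint would pass 70% of its speed; a pose out of reach is approached as far as the arm can. A call with a gripper value outside its range is refused whole. The fingers move at their own pace and stop on an object; the grip force is fixed at half the most. Time passes only in rows, so rows that repeat a pose let the fingers close. It gives the time, the measured TCP pose, the force and the opening at its end, in the units of the state.
- bot.get_state(): the state, without advancing time (a new reading comes with each control period).
- bot.camera(name): name is "side" or "top"; returns the picture (420x560x3 uint8, red, green, blue); there is no depth.
- bot.camera_model(name): a dict with "vfov" (degrees; the focal length in pixels is half the picture's height over the tangent of half this angle, whatever the lens; pixels are square), "cx", "cy" (the principal point, pixels), "R" (3x3) and "t" (3): a world point X has camera coordinates R X + t. Camera axes: x right, y down, z forward; pixel columns grow to the right and rows downward; lengths in m; the calibration is good to about 2 mm. A picture is of the moment at which its call begins. camera_model takes no time and is no camera call.
- bot.sign_off(): hands the job in, once; it reports no verdict.
The state is a dict: "clock": time; "joint_positions": joint angles; "qvel": joint speeds; "effort": joint torques, N m; "ee_pos": TCP position; "ee_rot": TCP orientation; "wrist_force": force on the tool from outside, world axes, zero at the start; "ft_torque": the same for the moment, N m; "finger_gap": finger opening in m.
Only numpy, scipy, OpenCV 4.12 (cv2) and the standard library are available. Lean on these libraries where they do the work, as an engineer would, in place of code of your own. Each camera call takes 0.05 s, during which the arm holds its last target.

## Working session

There is one attempt and no reset: what is moved stays moved. The work goes in short steps, Python scripts to look and compute and a shell command to move; the robot and the scene stay as the last step left them, time stands still between calls to the robot, and variables do not carry over. Pictures are saved under pics/ and viewed, and the job is handed in when it is done.

```bash
mkdir -p pics; ls; cat > h.py <<'E'
import numpy as np, cv2
from plant import bot
def snap(n,f):
    im=bot.camera(n); cv2.imwrite(f,cv2.cvtColor(im,cv2.COLOR_RGB2BGR)); return im
def cam(n):
    m=bot.camera_model(n); f=210/np.tan(np.radians(m['vfov'])/2); return m,f,np.array(m['R']),np.array(m['t'])
def proj(n,X):
    m,f,R,t=cam(n); c=np.atleast_2d(X)@R.T+t; return np.c_[f*c[:,0]/c[:,2]+m['cx'],f*c[:,1]/c[:,2]+m['cy']]
def ray(n,p):
    m,f,R,t=cam(n); d=R.T@np.array([(p[0]-m['cx'])/f,(p[1]-m['cy'])/f,1]); return -R.T@t,d/np.linalg.norm(d)
def onz(n,p,z):
    o,d=ray(n,p); return o+d*(z-o[2])/d[2]
def tri(p,q,a='side',b='top'):
    o1,d1=ray(a,p);o2,d2=ray(b,q)
    s=np.linalg.lstsq(np.c_[d1,-d2],o2-o1,rcond=None)[0]
    A=o1+s[0]*d1;B=o2+s[1]*d2; return (A+B)/2,np.linalg.norm(A-B)
E
python3 - <<'E'
from h import *
for n in('side','top'):
    snap(n,f'pics/{n}0.png'); print(bot.camera_model(n)); m,f,R,t=cam(n); print(-R.T@t)
print(bot.get_state())
E
```

```text
pics
{'vfov': 42.61149745232833, 'cx': 274.06924855011215, 'cy': 202.9726832826913, 'R': array([[-0.97085689,  0.23892523, -0.01875171],
       [ 0.11017687,  0.37547096, -0.92026225],
       [-0.21283314, -0.89550896, -0.39085261]]), 't': array([0.5204547 , 0.06263135, 1.18055744])}
[0.74964826 0.90933375 0.52882064]
{'vfov': 47.05432017241084, 'cx': 282.01194362961746, 'cy': 200.61650529311473, 'R': array([[-0.02216557, -0.99974102, -0.00515532],
       [-0.98519525,  0.02271931, -0.16992396],
       [ 0.16999707,  0.00131253, -0.98544369]]), 't': array([-0.01358586,  0.54542148,  0.96557101])}
[ 0.37290127 -0.02724128  1.044126  ]
{'clock': 0.1, 'joint_positions': array([ 1.21548944,  0.41789723, -0.01031736,  1.61414332,  0.0047409 ,
        1.11068228, -0.05299622]), 'qvel': array([-0.00221142, -0.00142443, -0.00034807, -0.00323192, -0.00086422,
       -0.00040239,  0.00076813]), 'effort': array([ 1.29804510e-03, -8.65820146e+01,  6.80019893e-01, -4.35633838e+01,
        1.92515412e-02,  4.87689467e-03, -4.99945497e-05]), 'ee_pos': array([ 0.19281497, -0.59417543,  0.23072108]), 'ee_rot': array([-5.34815208e-04,  9.87712360e-01,  1.56281755e-01, -1.43796277e-04]), 'wrist_force': array([-0.11988239,  1.18268484, -0.71846782]), 'ft_torque': array([ 0.00471915, -0.01758038, -0.03135393]), 'finger_gap': 0.08542215763255312}
```

View pics/side0.png

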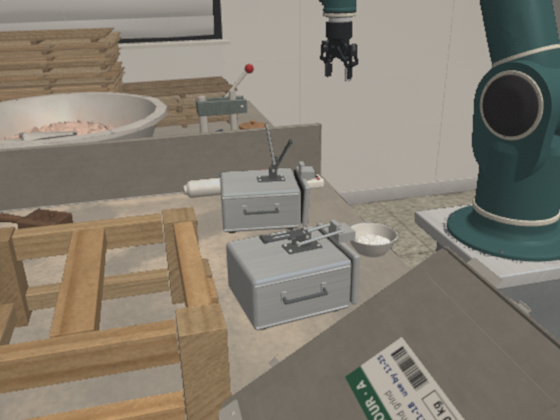

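View pics/top0.png

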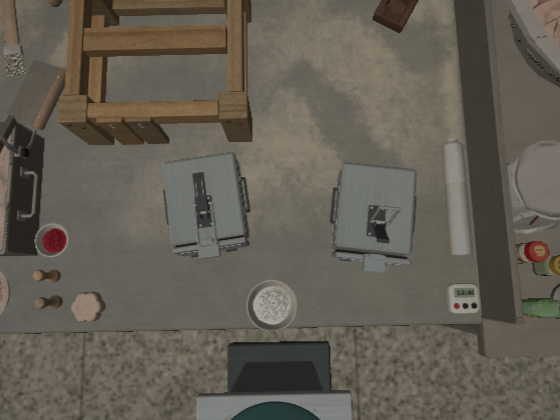

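```bash
python3 - <<'E'
import cv2
s=cv2.imread('pics/side0.png'); t=cv2.imread('pics/top0.png')
cv2.imwrite('pics/s0z.png',cv2.resize(s[110:240,200:350],None,fx=5,fy=4.6,interpolation=cv2.INTER_CUBIC))
cv2.imwrite('pics/t0z.png',cv2.resize(t[155:280,320:430],None,fx=5,fy=4.8,interpolation=cv2.INTER_CUBIC))
E
```

```text
(no output)
```

View pics/s0z.png

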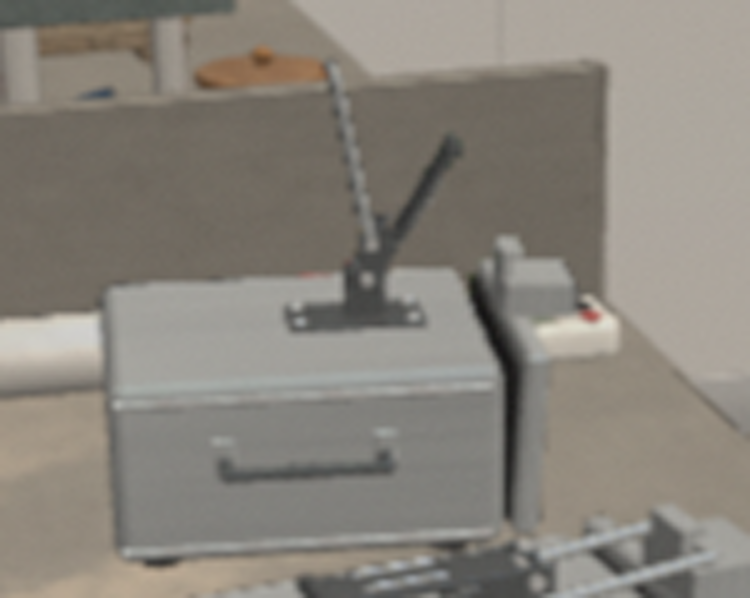

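View pics/t0z.png

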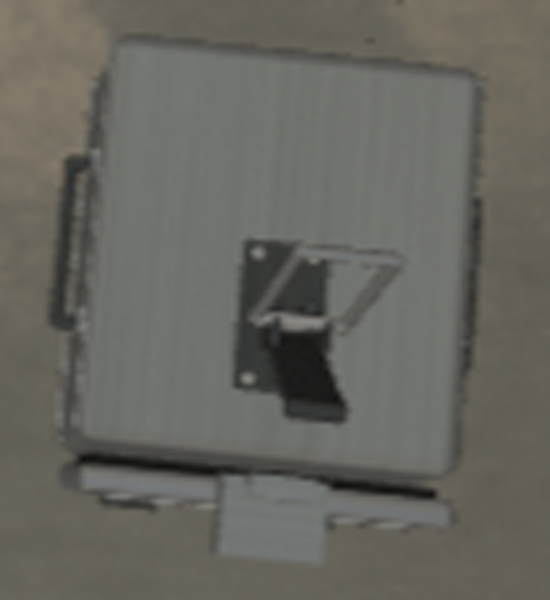

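```bash
python3 - <<'E'
from h import *
T=lambda x,y:(320+(x+.5)/5-.5,155+(y+.5)/4.8-.5)
S=lambda x,y:(200+(x+.5)/5-.5,110+(y+.5)/4.6-.5)
for n,p in dict(TL=(115,40),TR=(480,75),BR=(457,475),BL=(72,447),plateTL=(248,240),plateTR=(328,245),plateBL=(235,388),ledgeL=(215,553),ledgeR=(322,562),ledL2=(222,475),ledR2=(330,485)).items(): print(n,onz('top',T(*p),.1).round(4))
print('bar',tri(S(332,66),T(354,253)))
print('tip',tri(S(455,140),T(316,412)))
print('lipcorner',tri(S(505,240),T(290,480)))
print('ledgefront bottom? ',tri(S(572,265),T(268,558)))
for p in [(104,100),(607,65)]: pass
# wall: top edge corner
print('wall', onz('side',S(607,65),.15),onz('side',S(607,65),.2), onz('top',(455,20),.15),onz('top',(480,355),.15))
E
```

```text
TL [ 0.6099 -0.1496  0.1   ]
TR [ 0.5914 -0.2952  0.1   ]
BR [ 0.4254 -0.2747  0.1   ]
BL [ 0.4401 -0.1254  0.1   ]
plateTL [ 0.5238 -0.1985  0.1   ]
plateTR [ 0.521  -0.2301  0.1   ]
plateBL [ 0.4627 -0.1902  0.1   ]
ledgeL [ 0.3962 -0.179   0.1   ]
ledgeR [ 0.3917 -0.2202  0.1   ]
ledL2 [ 0.4275 -0.1833  0.1   ]
ledR2 [ 0.4225 -0.2251  0.1   ]
bar (array([ 0.49774956, -0.21114637,  0.22873936]), np.float64(0.00014530772050018876))
tip (array([ 0.44468765, -0.2028575 ,  0.19006273]), np.float64(0.00012323548197710704))
lipcorner (array([ 0.42233308, -0.20225918,  0.13741304]), np.float64(0.000983110082681024))
ledgefront bottom?  (array([ 0.39279099, -0.19488242,  0.12387063]), np.float64(0.0009476023959089425))
wall [ 0.28743697 -0.46101337  0.15      ] [ 0.34844359 -0.2801432   0.2       ] [ 0.88688349 -0.38128963  0.15      ] [ 0.24037721 -0.37202241  0.15      ]
```

```bash
cat >> h.py <<'E'
from scipy.spatial.transform import Rotation as Ro
O=np.array([.517,-.213,0]); YAW=-.122
RC=Ro.from_euler('z',YAW)
def c2w(p): return O+RC.apply(p)
def w2c(p): return RC.inv().apply(np.asarray(p)-O)
GOALR=Ro.from_matrix(np.c_[RC.apply([1,0,0]),RC.apply([0,-1,0]),[0,0,-1]])
def tool(p,rot=GOALR):
    s=bot.get_state(); q=s['ee_rot']; R=Ro.from_quat([q[1],q[2],q[3],q[0]])
    return R.inv().apply(np.asarray(p)-s['ee_pos']).round(4),(R.inv()*rot).as_rotvec().round(3)
def st():
    s=bot.get_state(); print('t',s['clock'],'case',w2c(s['ee_pos']).round(4),'F',RC.inv().apply(s['wrist_force']).round(1),'gap',s['finger_gap'].round(4))
E
python3 - <<'E'
from h import *
st()
for p in [(.02,.026,.28),(.02,.026,.185)]: print(c2w(p),tool(c2w(p)))
E
```

```text
Traceback (most recent call last):
  File "h.py", line 27, in st
    s=bot.get_state(); print('t',s['clock'],'case',w2c(s['ee_pos']).round(4),'F',RC.inv().apply(s['wrist_force']).round(1),'gap',s['finger_gap'].round(4))
                                                                                                                                 ^^^^^^^^^^^^^^^^^^^^^
AttributeError: 'float' object has no attribute 'round'
```

```bash
sed -i "s/s\['finger_gap'\].round(4)/round(s['finger_gap'],4)/" h.py
python3 - <<'E'
from h import *
st()
for p in [(.02,.026,.28),(.02,.026,.185)]: print(c2w(p),tool(c2w(p)))
E
```

```text
t 0.1 case [-0.2754 -0.4178  0.2307] F [-0.3  1.2 -0.7] gap 0.0854
[ 0.54001548 -0.1896272   0.28      ] (array([ 0.4551, -0.2777, -0.049 ]), array([-0.001,  0.   ,  0.436]))
[ 0.54001548 -0.1896272   0.185     ] (array([ 0.4551, -0.2775,  0.046 ]), array([-0.001,  0.   ,  0.436]))
```

```bash
python3 -m handwheel '[[0,0,0,-0.06,0,0,0.05],[0,0.045,-0.028,-0.075,0,0,0.1],[0,0.09,-0.056,-0.075,0,0,0.15],[0,0.135,-0.083,-0.075,0,0,0.2],[0,0.18,-0.111,-0.075,0,0,0.25],[0,0.225,-0.139,-0.075,0,0,0.3],[0,0.27,-0.167,-0.075,0,0,0.35],[0,0.315,-0.194,-0.075,0,0,0.4],[0,0.36,-0.222,-0.075,0,0,0.436],[0,0.41,-0.25,-0.075,0,0,0.436],[0,0.455,-0.2775,-0.06,0,0,0.436],[0,0.455,-0.2775,-0.05,0,0,0.436]]'
python3 - <<'E'
from h import *
st(); print(tool(c2w((.02,.026,.185))))
snap('top','pics/t1.png');snap('side','pics/s1.png')
E
```

```text
clock: 1.6
ee_pos: [0.5418, -0.186, 0.2801]
ee_rot: [-0.001, 0.998, -0.058, -0.0]
wrist_force: [-0.4, -0.6, 0.2]
finger_gap: 0.0
t 1.6 case [0.0213 0.0298 0.2801] F [-0.4 -0.7  0.2] gap 0.0
(array([-0.0013,  0.0039,  0.0951]), array([-0.002,  0.001,  0.006]))
```

```bash
python3 -m handwheel '[[0,-0.001,0.004,0.03,0,0,0],[0,-0.001,0.004,0.06,0,0,0],[0,-0.001,0.004,0.08,0,0,0],[0,-0.001,0.004,0.095,0,0,0],[0,-0.001,0.004,0.095,0,0,0]]'
python3 - <<'E'
from h import *
st()
t=snap('top','pics/t2.png');s=snap('side','pics/s2.png')
cv2.imwrite('pics/z2.png',cv2.cvtColor(np.hstack([cv2.resize(t[150:280,310:440],(400,400)),cv2.resize(s[90:220,210:340],(400,400))]),cv2.COLOR_RGB2BGR))
E
```

```text
clock: 2.33
ee_pos: [0.538, -0.1945, 0.1858]
ee_rot: [-0.0, 0.998, -0.062, -0.001]
wrist_force: [-0.0, -0.1, 0.1]
finger_gap: -0.0003
t 2.325 case [0.0186 0.0209 0.1858] F [-0.  -0.1  0.1] gap -0.0003
```

View pics/z2.png

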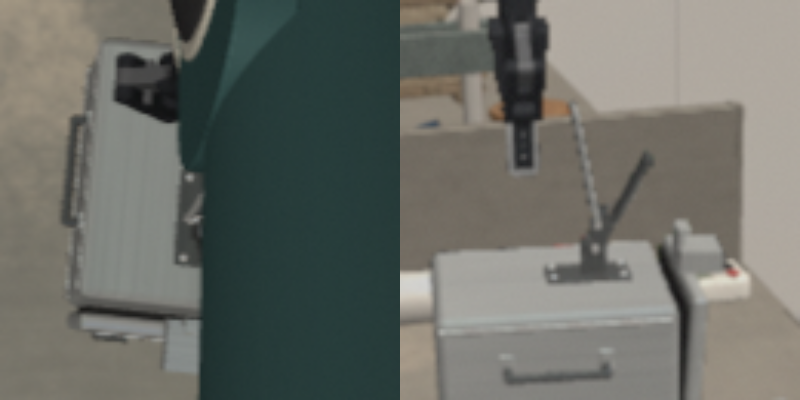

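```bash
python3 -m handwheel '[[0,0,-0.005,0.002,0,0,0],[0,-0.01,-0.005,0.002,0,0,0],[0,-0.02,-0.005,0.002,0,0,0],[0,-0.03,-0.005,0.002,0,0,0],[0,-0.04,-0.005,0.002,0,0,0],[0,-0.05,-0.005,0.002,0,0,0],[0,-0.06,-0.005,0.002,0,0,0],[0,-0.07,-0.005,0.002,0,0,0],[0,-0.07,-0.005,0.002,0,0,0]]'
python3 - <<'E'
from h import *
st()
s=snap('side','pics/s3.png')
cv2.imwrite('pics/z3.png',cv2.cvtColor(cv2.resize(s[90:220,210:360],None,fx=5,fy=4.6),cv2.COLOR_RGB2BGR))
E
```

```text
clock: 3.55
ee_pos: [0.4691, -0.1805, 0.1844]
ee_rot: [0.0, 0.998, -0.061, -0.0]
wrist_force: [0.4, -0.5, 0.0]
finger_gap: 0.0004
t 3.55 case [-0.0515  0.0265  0.1844] F [ 0.4 -0.4  0. ] gap 0.0004
```

View pics/z3.png

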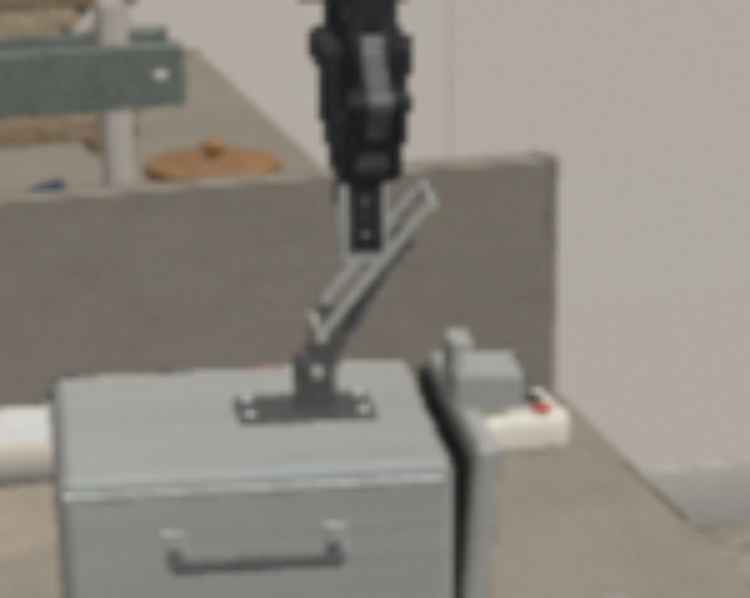

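```bash
python3 -m handwheel '[[0,-0.01,0,0,0,0,0],[0,-0.02,0,0,0,0,0],[0,-0.03,0,0,0,0,0],[0,-0.04,0,0,0,0,0],[0,-0.04,0,0,0,0,0]]'
python3 - <<'E'
from h import *
st()
s=snap('side','pics/s4.png')
cv2.imwrite('pics/z4.png',cv2.cvtColor(cv2.resize(s[90:220,210:360],None,fx=5,fy=4.6),cv2.COLOR_RGB2BGR))
E
```

```text
clock: 4.22
ee_pos: [0.4294, -0.1756, 0.1844]
ee_rot: [0.0, 0.998, -0.061, -0.0]
wrist_force: [-0.3, -0.6, 0.3]
finger_gap: -0.0001
t 4.225 case [-0.0915  0.0265  0.1844] F [-0.3 -0.6  0.3] gap -0.0001
```

View pics/z4.png

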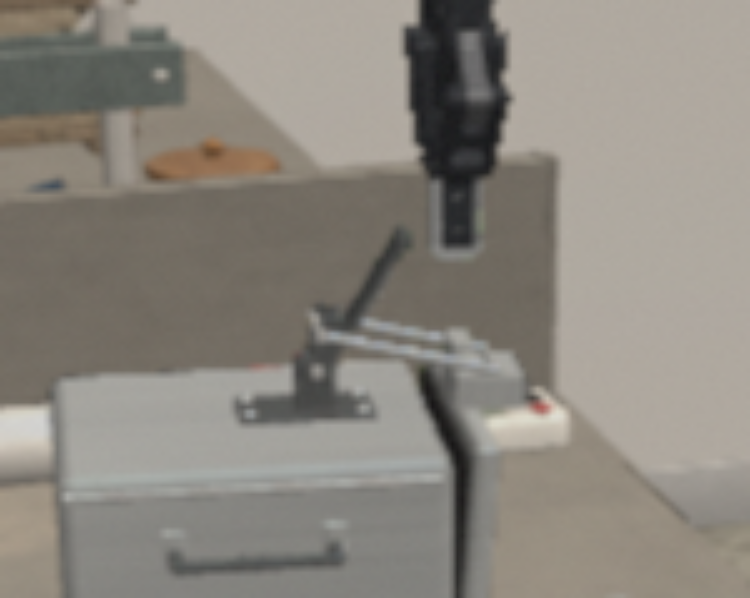

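```bash
python3 -m handwheel '[[0,-0.02,0,0,0,0,0],[0,-0.025,0.015,0,0,0,0],[0,-0.025,0.0285,0,0,0,0],[0,-0.025,0.0285,0.01,0,0,0],[0,-0.025,0.0285,0.01,0,0,0]]'
python3 - <<'E'
from h import *
st()
s=snap('side','pics/s5.png')
cv2.imwrite('pics/z5.png',cv2.cvtColor(cv2.resize(s[90:220,210:360],None,fx=5,fy=4.6),cv2.COLOR_RGB2BGR))
E
```

```text
clock: 4.9
ee_pos: [0.4016, -0.2002, 0.1733]
ee_rot: [-0.001, 0.998, -0.061, -0.001]
wrist_force: [0.5, -0.6, 0.4]
finger_gap: -0.0001
t 4.9 case [-0.1161 -0.0014  0.1733] F [ 0.6 -0.6  0.4] gap -0.0001
```

View pics/z5.png

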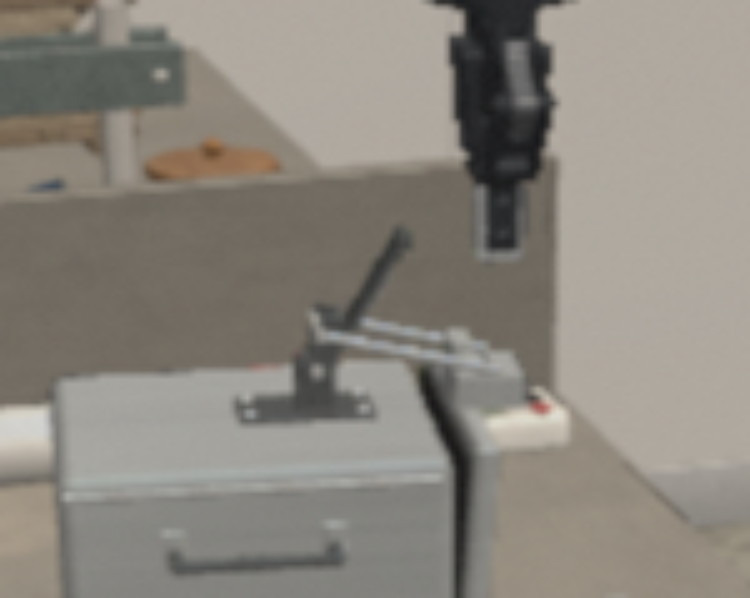

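```bash
python3 -m handwheel '[[0,0.015,0,0,0,0,0],[0,0.027,0,0,0,0,0],[0,0.038,0,0,0,0,0],[0,0.05,0,-0.003,0,0,0],[0,0.0615,0,-0.008,0,0,0],[0,0.073,0,-0.012,0,0,0],[0,0.0855,0,-0.014,0,0,0],[0,0.0855,0,-0.014,0,0,0]]'
python3 - <<'E'
from h import *
st()
s=snap('side','pics/s6.png')
cv2.imwrite('pics/z6.png',cv2.cvtColor(cv2.resize(s[90:220,210:360],None,fx=5,fy=4.6),cv2.COLOR_RGB2BGR))
E
```

```text
clock: 5.95
ee_pos: [0.4874, -0.2112, 0.1883]
ee_rot: [-0.0, 0.998, -0.061, 0.0]
wrist_force: [0.2, 0.0, -0.4]
finger_gap: 0.0001
t 5.95 case [-0.0296 -0.0018  0.1883] F [ 0.2  0.  -0.4] gap 0.0001
```

View pics/z6.png

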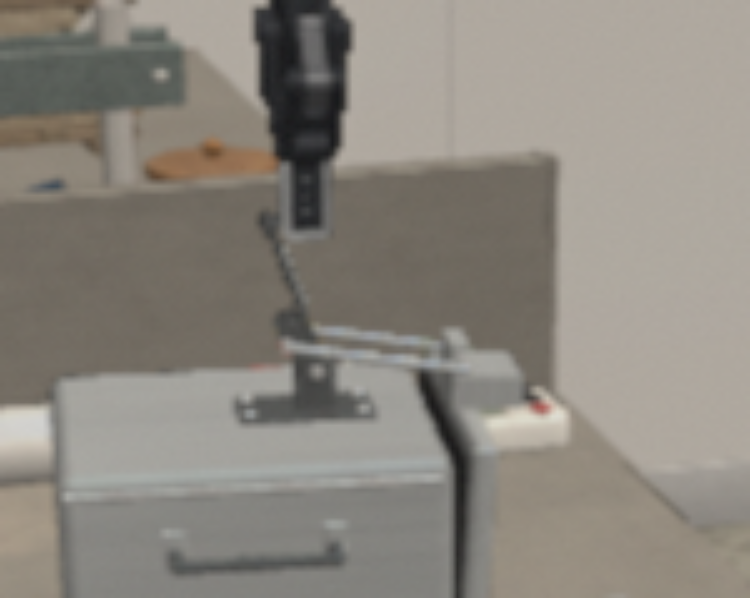

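```bash
python3 -m handwheel '[[0,0.011,0,0.004,0,0,0],[0,0.021,0,0.009,0,0,0],[0,0.031,0,0.016,0,0,0],[0,0.039,0,0.025,0,0,0],[0,0.045,0,0.035,0,0,0],[0,0.045,0,0.035,0,0,0]]'
python3 - <<'E'
from h import *
st()
s=snap('side','pics/s7.png')
cv2.imwrite('pics/z7.png',cv2.cvtColor(cv2.resize(s[90:220,210:360],None,fx=5,fy=4.6),cv2.COLOR_RGB2BGR))
E
```

```text
clock: 6.75
ee_pos: [0.531, -0.2164, 0.152]
ee_rot: [-0.0, 0.998, -0.061, -0.001]
wrist_force: [-0.1, 0.4, 0.9]
finger_gap: 0.0008
t 6.75 case [ 0.0143 -0.0016  0.152 ] F [-0.2  0.4  0.9] gap 0.0008
```

View pics/z7.png

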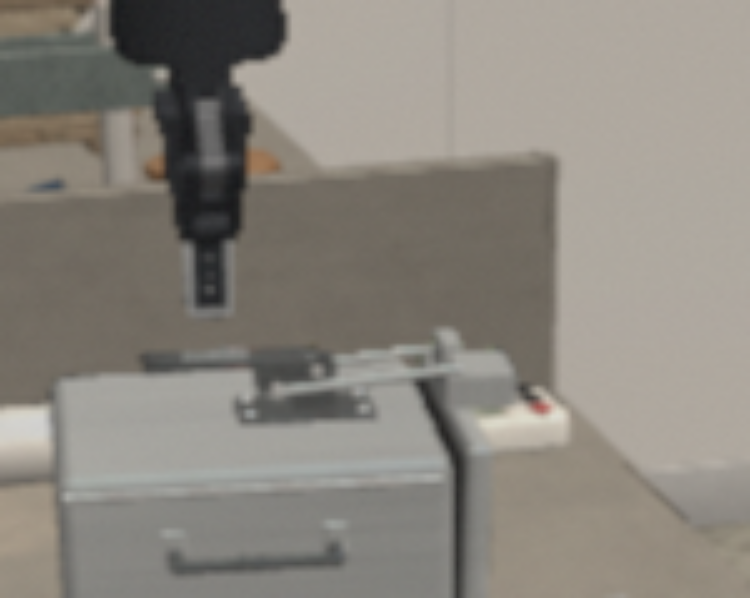

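The lever has snapped flat and the loop is taut behind the keeper. Next I retreat and verify from both cameras.

```bash
python3 -m handwheel '[[0,0,0,-0.03,0,0,0],[0,0,0,-0.08,0,0,0],[0,0,0,-0.14,0,0,0],[0,0.03,0.05,-0.15,0,0,0],[0,0.03,0.1,-0.15,0,0,0],[0,0.03,0.15,-0.15,0,0,0],[0,0.03,0.2,-0.15,0,0,0],[0,0.03,0.25,-0.15,0,0,0],[0,0.03,0.25,-0.15,0,0,0],[0,0.03,0.25,-0.15,0,0,0]]'
python3 - <<'E'
from h import *
st()
s=snap('side','pics/s8.png');t=snap('top','pics/t8.png')
cv2.imwrite('pics/z8.png',cv2.cvtColor(np.hstack([cv2.resize(t[150:280,310:440],(400,400)),cv2.resize(s[140:240,240:340],(400,400))]),cv2.COLOR_RGB2BGR))
E
```

```text
clock: 8.05
ee_pos: [0.5306, -0.4679, 0.3034]
ee_rot: [-0.0, 0.998, -0.061, 0.0]
wrist_force: [0.8, 0.3, 0.6]
finger_gap: 0.0001
t 8.05 case [ 0.0446 -0.2514  0.3034] F [0.8 0.4 0.6] gap 0.0001
```

View pics/z8.png

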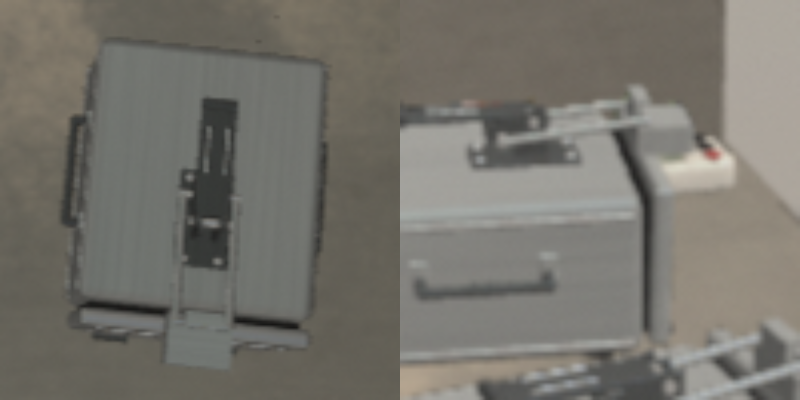

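```bash
python3 - <<'E'
from h import *
X,e=tri((210+142/5,90+358/4.6),(381,182.7)); print('tip end case',w2c(X),e)
for a in (0,.17,.3):
    print(a,proj('side',c2w([-.035+.078*np.cos(a),0,.124+.078*np.sin(a)])),proj('top',c2w([-.035+.078*np.cos(a),0,.124+.078*np.sin(a)])))
# lid top-front edges at ledge front z~.124
for n,z in(('pics/t0z',0),):
    print(proj('top',c2w([-.1,0,.126])))
s=cv2.imread('pics/s8.png');cv2.imwrite('pics/z9.png',cv2.resize(s[150:220,220:340],None,fx=6.5,fy=6.5,interpolation=cv2.INTER_CUBIC))
E
```

```text
tip end case [0.04480651 0.00049626 0.13167738] 0.0011174601579720114
0 [[239.58819001 170.99765408]] [[380.48471495 184.1646038 ]]
0.17 [[239.83242908 165.39760977]] [[381.79530875 183.33566253]]
0.3 [[240.69766965 161.14702859]] [[382.74701817 183.48170945]]
[[375.7580057  257.66773558]]
```

View pics/z9.png

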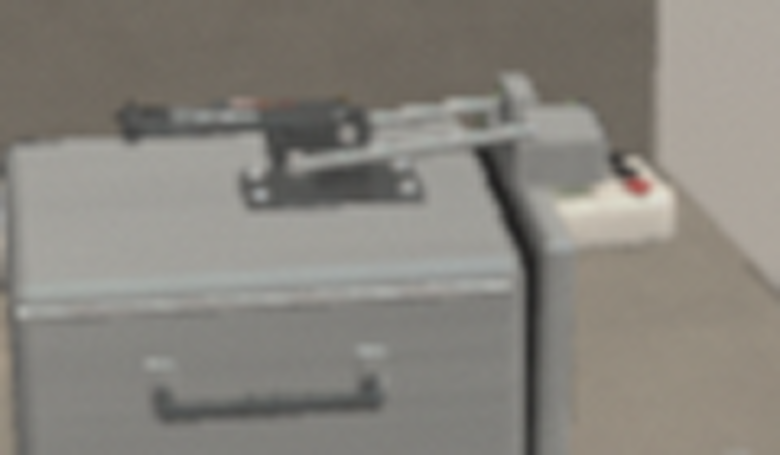

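```bash
python3 - <<'E'
from h import *
st(); print(bot.sign_off())
E
```

```text
t 8.15 case [ 0.0449 -0.2507  0.3037] F [-0.4  0.2  0.6] gap 0.0003
the job is handed in; nothing more can be done
None
```

The undone carrier, the one on the robot's right, is now clamped shut, and I handed the job in at about 8 s. I pushed the wire loop forward by one side arm until it fell in front of the keeper. Then I pushed the lever over from the front until it snapped flat, and backed the gripper well clear.

**Lever:** the end of its handle measured about 132 mm high. Since the pin is at 124 mm and the push face stands 6 to 9 mm off it, the lever is flat.

**Loop:** both pictures show it taut to the keeper, with the cross bar hidden under the lip.

**Lid:** the top edge looks drawn in, but I did not measure the lid angle or the bar's distance from its seat. Both rest on the pictures and on the latch having snapped.

**Force:** the wrist force in my readings between moves stayed around 1 N, and nothing was touching at the end. No check failed or disagreed.

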